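Swap meter screws at the magnifier

ROBOT

A 6-joint arm with a two-finger parallel gripper is mounted at the origin on the work surface. World frame = base frame: x ahead of the robot, y to its left, z up, the work surface at z = 0. Lengths are in mm, angles in degrees, forces in N, time in s.
With the tool pointing down it reaches from about 350 to 800 mm from the base axis. Payload 7.3 kg.
Tool frame: the origin (TCP) lies between the finger pads; the fingertips stand 8 mm ahead of it and the grasp point (between the pads) lies 11 mm behind it (bot.finger_overhang is the distance from the TCP to the fingertips, in mm); z points along the fingers, y is the direction in which the jaws open and shut (so a half turn about z gives the same grasp; the last joint's range is limited). The gripper opens to 85 mm and grips with 20 to 120 N. Pads are 22 mm wide; open, the fingers measure 114 mm over their backs; the gripper's body (76 mm by 85 mm) begins 54 mm behind the grasp point. The pads swing forward as they close: fully open they stand 13 mm farther back than shut.
Start: joints at [-84.397, 19.595, 87.324, -0, 73.075, -8.365], TCP at [126.752, -509.488, 239.322] pointing down, gripper open.
Joint ranges: [-145.02, 145.02], [-44.19, 115.74], [2.07, 154.8], [-57.11, 237.11], [16.16, 152.29], [-177.93, 177.93]. Speed limits (degrees/s): [147.25, 147.25, 180, 180, 180, 180].

INTERFACE

Orientations are given as [roll, pitch, yaw] about the fixed x, y, z axes, in that order (R = Rz(yaw) Ry(pitch) Rx(roll)).
In Python, from rig import bot gives the robot as it stands.
- The arm moves only by the tool apply_moves, never from a script. Its argument "targets" is a list of rows, each an object with "xyz": the shift along the world's x, y, z in mm, a list of three; "turn": the turn about the world's z in rad. In form: [{"xyz": [tx, ty, tz], "turn": turn}, ...]. A call has 1 to 8 rows; each row shifts and turns the pose as measured when the row begins; what a row does not reach is not made up. A row lasts 1/12 s, in which the tool goes at most 41.7 mm and 7.16 degrees, less where a joint would pass 70% of its speed; a pose out of reach is approached as far as the arm can. A call with a gripper value outside its range is refused whole. "grip" is the opening, from 0 (shut) to 1 (fully open), set as the call begins (left out, the last holds). The fingers move at their own pace and stop on an object; "grip_force" is the grip in N (left out, the last holds). Time passes only in rows, so rows that do not move let the fingers close. It gives the time, the measured TCP pose, the force and the opening at its end, in the units of the state.
- bot.read_state(): the state, without advancing time (a new reading comes with each control period).
- bot.grab_frame(name): name is "side" or "top" or "wrist"; returns a dict with "image" (384x512x3 uint8, blue, green, red), "fx", "fy", "cx", "cy" (pixels), "T" (4x4, takes a point from camera to world coordinates); the wrist camera has in their place "T_tool_cam" (4x4, takes a point from camera to tool coordinates, whose origin is the TCP and whose axes are the flange's). Camera axes: x right, y down, z forward; pixel columns grow to the right and rows downward; lengths in mm; the calibration is good to about 2 mm. The wrist camera is an equidistant fisheye: a pixel r from the principal point sees the ray r / f radians off the axis. A picture is of the moment at which its call begins: read the wrist's pose just before it. There is no depth.
- bot.job_done(): hands the job in, once; it reports no verdict.
Trained networks look in a picture, given as the dict that the camera call returned (one of the last four; its "shot" number tells which), for a name from the list of things; names that differ only in an ending like _2 or _b are one class to them, and where a whole thing is asked for, a point or a joint stands for the part that bears it (a point fixed in the world has none). Each returns a list of dicts, best first, with "confidence" (0 to 1); they miss things now and then, are a little off and sometimes report something else, mostly with a low value. They report only what shows in the picture. A call takes as long as a camera call. They do not tell look-alikes from the thing itself.
- bot.masks_of(thing, picture): "pixels" (384x512 bool, what is visible of it) and "point" ([column, row] in pixels, amid what is visible of it).
The state is a dict: "time_s": time; "joint_positions": joint angles; "joint_vel": joint speeds; "tau": joint torques, N m; "tcp_pos": TCP position; "eef_rot": TCP orientation; "ft_force": force on the tool from outside, world axes, zero at the start; "torque": the same for the moment, N m; "finger_gap": finger opening in mm.
Only numpy, scipy, OpenCV 4.12 (cv2) and the standard library are available. Lean on these libraries where they do the work, as an engineer would, in place of code of your own. Each camera call takes 0.05 s, during which the arm holds its last target. There are 200 camera calls.

TASK

Lay the checked screw from the small cradle back in the empty, yellow-marked place of the screw tray, head towards the red edge of the tray, where all heads belong. Then lift out the flagged screw, the one in the tray lying the wrong way round with its head away from the red edge, and hold it level in the air for the inspector with its slotted head facing the magnifier lens, the head face on the lens axis and 60 mm from the lens (straight above the red-tipped focus post). Finish while still holding it there; do not drop the checked screw, bump the magnifier or disturb anything else.

Things in the scene. Friction and masses are not known exactly. Their poses are not given: they have to be found in the camera images.
- screw_checked_mid (a point): The checked brass meter screw: round shank 10 mm across and 56 mm long, wide slotted head 22 mm across and 8 mm thick at one end; 62 g. This point is on its axis, half-way along the shank; its x axis runs along the shank towards the head. At the start it lies level, alone, in the V notches of the small cradle.
- screw_checked_head (a point): Centre of the outer face of the checked screw's head, 36 mm from its mid point.
- screw_checked: The checked screw as a whole; origin and axes as its mid point.
- screw_flagged_mid (a point): The flagged brass meter screw: round shank 10 mm across and 56 mm long, wide slotted head 22 mm across and 8 mm thick at one end; 62 g. This point is on its axis, half-way along the shank; its x axis runs along the shank towards the head. At the start it lies level in the tray the wrong way round: its head points away from the red edge.
- screw_flagged_head (a point): Centre of the outer, slotted face of the flagged screw's head, 36 mm from its mid point.
- screw_flagged: The flagged screw as a whole; origin and axes as its mid point.
- screw_good_mid (a point): The correctly laid brass meter screw: round shank 10 mm across and 56 mm long, wide slotted head 22 mm across and 8 mm thick at one end; 62 g. This point is on its axis, half-way along the shank; its x axis runs along the shank towards the head. It lies in the tray, head to the red edge, and stays there.
- empty_place (a point): The empty place of the tray, marked by a 30 mm yellow square on the tray floor: where the middle of the shank belongs when the screw lies in the notches, 35 mm above the bench. Its x axis is level and points the way the head must point (to the red edge), z up.
- tray: Fixed screw tray, grey plate 104 x 240 x 4 mm with a red strip along its +x edge, two blue rails along its y; origin under the middle of the rails. Places at y = -85, 0, +85 mm; screws lie along x across both rails in 90 degree V notches, 23 mm wide at the top, 41 mm above the bench. Rails: 36 mm apart inside, 48 mm over all; heads lie outside them. Fingers reach the shank from above, between the rails.
- cradle: Small cradle fixed to the bench, with the same two blue rails and V notches as the tray (36 mm apart inside, 48 mm over all, 60 mm long, on a 90 x 60 x 4 mm plate); it holds the checked screw's axis 35 mm above the bench. Origin at the centre of its underside, x along the screw.
- magnifier: Fixed chrome magnifier: base 110 mm across, upright post, round upright lens 102 mm across its rim, 10 mm thick, centre 160 mm above the bench. Origin: centre of its underside. The lens axis is level along its x axis; working side +x, where a thin post with a red ball on top (99 mm above the bench) stands 60 mm from the lens.
- focus (a point): The focus point in the air on the lens axis, 60 mm from the lens centre on the working side, 160 mm above the bench, straight above the red ball; the screw's head face belongs here, with the shank leading away from the lens. Its x axis is level and points away from the lens.
- seal_punch_mid (a point): Tarnished steel seal punch lying on the bench, 120 mm long, 16 mm thick; this point is its middle. Leave it.
- terminal_block_mid (a point): Cream enamel terminal block, 40 x 110 x 38 mm; this point is its middle, 15 mm up. Leave it.
- seal_jar_mid (a point): Jar with a red cap, 56 mm across, 70 mm high; this point is its centre. Leave it.
- screwdriver_grip (a point): Screwdriver lying on the bench; this point is in its handle. Leave it.
Things that resemble listed ones, but are neither listed nor needed, are in the scene too. Leave any grey or pink look-alike of the screw_flagged alone.

How it is judged:
By the outcome, as a careful person would: the job done as asked, in the order asked, and still so for the second after the job is handed in, while the arm keeps its last pose, push and grip.
It also fails if it takes over 58 s, if anything falls off the work surface, if the arm or the gripper's body presses on something with over 40 N, if the wrist force passes 120 N, or if a joint passes its speed limit or range.

## Working session

There is one attempt and no reset: what is moved stays moved. The work goes in short steps, Python scripts to look and compute and a tool call to move; the robot and the scene stay as the last step left them, time stands still between calls to the robot, and variables do not carry over. Pictures are saved under pics/ and viewed, about 8 in all and at most 12, crops included, and the job is handed in when it is done.

Besides the shell and the picture viewer there is one more tool, called after "Call:" by a JSON object that holds its "name" and its "arguments", one argument or row to a line. apply_moves: Moves the arm, as the interface text tells. Its arguments: {"type":"object","properties":{"targets":{"type":"array","items":{"type":"object","properties":{"xyz":{"type":"array","items":{"type":"number"}},"turn":{"type":"number"}}}},"grip":{"type":"number"},"grip_force":{"type":"number"}},"required":["targets"]}

```bash
ls; mkdir -p pics; cat > h.py <<'E'
import numpy as np, cv2
from rig import bot
def ray(f,p):
    T=np.array(f["T"]); d=np.array([(p[0]-f["cx"])/f["fx"],(p[1]-f["cy"])/f["fy"],1.])
    return T[:3,3],T[:3,:3]@d
def onz(f,p,z):
    o,d=ray(f,p); return o+d*(z-o[2])/d[2]
def proj(f,P):
    T=np.array(f["T"]); c=T[:3,:3].T@(np.array(P,float)-T[:3,3]); return np.array([f["fx"]*c[0]/c[2]+f["cx"],f["fy"]*c[1]/c[2]+f["cy"]])
E
python3 - <<'E'
from h import *
s=bot.read_state(); print({k:np.round(v,2) for k,v in s.items()}, bot.finger_overhang)
ft=bot.grab_frame("top"); fs=bot.grab_frame("side")
cv2.imwrite("pics/top.png",ft["image"]); cv2.imwrite("pics/side.png",fs["image"])
cv2.imwrite("pics/both.png",cv2.resize(np.vstack([ft["image"],fs["image"]]),None,fx=.78,fy=.78))
for n,f in(("top",ft),("side",fs)):
    print(n,np.round(f["T"],3).tolist(),f["fx"],f["cx"],f["cy"])
    for t in ["screw_checked","screw_flagged","screw_checked_head","screw_checked_mid","screw_flagged_head","empty_place","tray","cradle","magnifier","focus"]:
        for m in bot.masks_of(t,f)[:4]:
            print(t,round(m["confidence"],2),np.round(m["point"],1),int(m["pixels"].sum()),np.round(onz(f,m["point"],35)[:2]))
E
```

```text
pics
{'time_s': np.float64(0.0), 'joint_positions': array([-84.4 ,  19.63,  87.38,   0.  ,  73.07,  -8.36]), 'joint_vel': array([-0.01, -0.  ,  0.01,  0.04,  0.01, -0.02]), 'tau': array([ 0.000e+00, -4.337e+01, -2.460e+01,  0.000e+00,  1.000e-02,
        0.000e+00]), 'tcp_pos': array([ 126.7 , -509.08,  238.66]), 'eef_rot': array([-1.7992e+02, -1.0000e-02,  1.3970e+01]), 'ft_force': array([ 0.05, -0.01, -0.42]), 'torque': array([ 0.01,  0.02, -0.02]), 'finger_gap': np.float64(85.43)} 8.0
top [[0.0, -0.983, 0.185, 365.938], [-1.0, 0.003, 0.017, 49.076], [-0.017, -0.185, -0.983, 1436.322], [0.0, 0.0, 0.0, 1.0]] 457.7495739671182 266.7512757330452 191.43672293873377
screw_flagged 0.71 [231.4 214.6] 2131 [558. 182.]
screw_checked_head 0.44 [139.3 244.8] 277 [465. 464.]
screw_flagged_head 0.63 [255.2 164.4] 73 [717. 110.]
screw_flagged_head 0.59 [227.2 261.8] 67 [414. 193.]
screw_flagged_head 0.53 [230.8 222.7] 47 [533. 184.]
empty_place 0.61 [256.2 212.3] 66 [565. 106.]
tray 0.56 [235.3 216.4] 2232 [552. 170.]
cradle 0.94 [314.1 211.3] 476 [568. -73.]
magnifier 0.57 [412.9 204.8] 1189 [ 587. -377.]
focus 0.66 [410.2 209.4] 1128 [ 573. -368.]
side [[-0.715, -0.424, 0.556, -6.442], [-0.699, 0.436, -0.567, 664.0], [-0.002, -0.794, -0.608, 783.293], [0.0, 0.0, 0.0, 1.0]] 426.5810318382318 253.25917967683932 186.00899841205452
screw_flagged 0.75 [148.9 350.7] 755 [458. 478.]
screw_flagged 0.58 [238.8 247.7] 105 [530. 167.]
screw_flagged 0.55 [265.  291.8] 147 [394. 220.]
screw_flagged_head 0.68 [259.  291.8] 162 [403. 229.]
screw_flagged_head 0.53 [229.2 243.5] 121 [557. 174.]
screw_flagged_head 0.4 [207.6 209.9] 71 [691. 128.]
tray 0.82 [227.  256.5] 2834 [530. 207.]
cradle 0.7 [288.7 203.1] 466 [554. -46.]
magnifier 0.59 [352.7 145.9] 1352 [ 595. -415.]
focus 0.75 [353.9 148.8] 1378 [ 582. -403.]
```

```bash
python3 - <<'E'
import cv2,numpy as np
t=cv2.imread("pics/top.png");s=cv2.imread("pics/side.png")
cv2.imwrite("pics/v1.png",np.vstack([cv2.resize(t[120:300,100:460],(800,400),interpolation=cv2.INTER_CUBIC)]))
cv2.imwrite("pics/v2.png",cv2.resize(s,(800,600),interpolation=cv2.INTER_CUBIC))
E
```

```text
(no output)
```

View pics/v1.png

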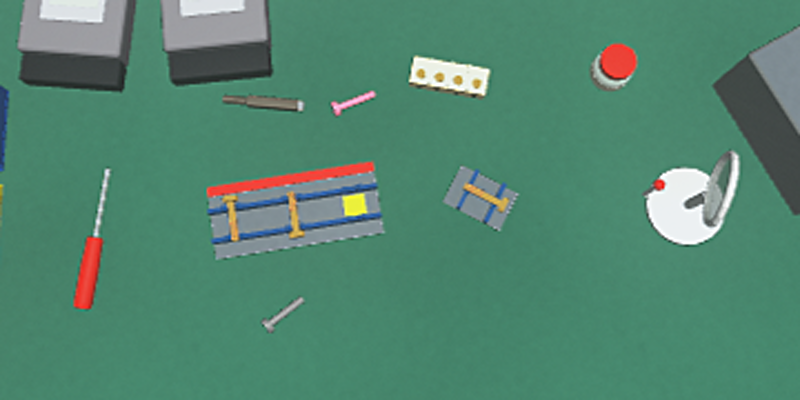

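View pics/v2.png

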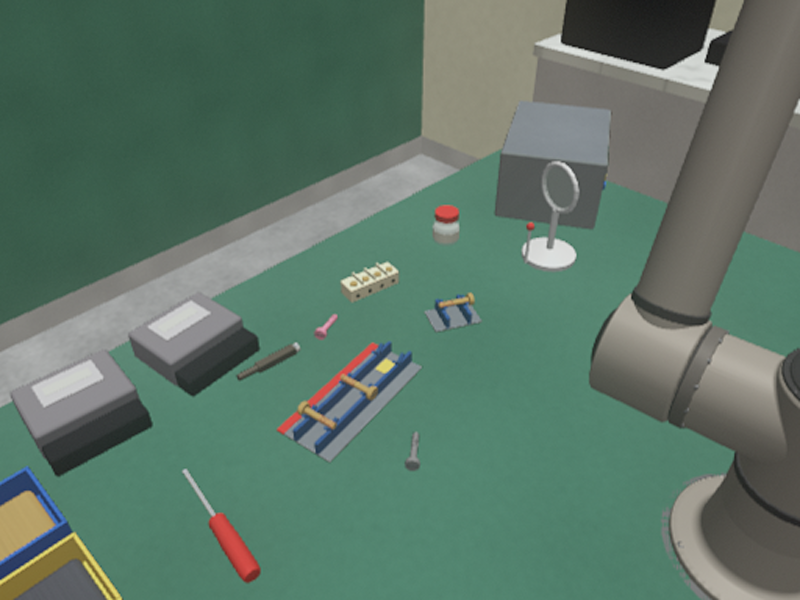

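The top view shows the tray with its red edge on the +x side. The middle screw is the flagged one (head down, at about (295,233) in the crop) and the yellow place is on the right. The cradle screw's head points lower right. The magnifier is at far right, with its red ball at (659,184) and the lens to the right of it.

```bash
cat >> h.py <<'E'
def blobs(img,lo,hi,amin=15):
    m=cv2.inRange(cv2.cvtColor(img,cv2.COLOR_BGR2HSV),lo,hi)
    n,l,st,c=cv2.connectedComponentsWithStats(m)
    return [(np.argwhere(l==i)[:,::-1].astype(float)) for i in range(1,n) if st[i,4]>=amin]
def axis(W):
    c=W.mean(0); u,s,v=np.linalg.svd(W-c); d=v[0]; t=(W-c)@d; w=np.abs((W-c)@v[1])
    # head at end with wide part
    mid=(t.max()+t.min())/2
    if w[t>mid+.2*np.ptp(t)].max()<w[t<mid-.2*np.ptp(t)].max(): d=-d;t=-t
    return c,d,t.min(),t.max()
E
python3 - <<'E'
from h import *
for n in("top","side"):
    f=bot.grab_frame(n); im=f["image"]
    for nm,lo,hi,z in(("brass",(8,110,90),(22,255,255),35),("yellow",(25,150,150),(35,255,255),4),("red",(0,170,100),(4,255,255),4)):
        for b in blobs(im,lo,hi,8):
            W=np.array([onz(f,p,z)[:2] for p in b]); c,d,a,e=axis(W); 
            if np.hypot(*(c-[560,0]))>460: continue
            m=c+d*(a+e)/2
            print(n,nm,len(b),"px",b.mean(0).round(1),"c",c.round(1),"mid",m.round(1),"ang",round(np.degrees(np.arctan2(d[1],d[0])),1),"len",round(e-a,1))
E
```

```text
top brass 10 px [289.  152.8] c [754.5   2.7] mid [755.5   2.7] ang 179.2 len 9.8
top brass 11 px [297.1 154.4] c [749.3 -22.8] mid [748.9 -22.9] ang 12.7 len 10.9
top brass 13 px [305.6 155.6] c [745.1 -49.6] mid [744.7 -49.9] ang 38.0 len 11.5
top brass 10 px [314.  157.2] c [739.8 -76. ] mid [738.9 -75.9] ang -2.2 len 9.9
top brass 64 px [318.6 208. ] c [577.7 -87. ] mid [578.8 -85. ] ang -118.4 len 61.9
top brass 63 px [231.9 217.3] c [549.5 180.8] mid [553.4 181.4] ang -171.2 len 62.6
top brass 63 px [204. 217.] c [550.5 267. ] mid [547.1 266.5] ang 8.7 len 61.7
top yellow 77 px [259.  211.9] c [570.6  98. ] mid [570.7  97.8] ang -54.5 len 32.7
top red 191 px [377.7 147.1] c [ 781.1 -284.9] mid [ 781.3 -285.1] ang 141.6 len 51.7
top red 297 px [230.  200.3] c [608.  190.4] mid [608.  190.2] ang 98.8 len 238.0
top red 15 px [396.4 202.6] c [ 599.2 -335.4] mid [ 599.2 -335.4] ang 37.3 len 13.1
side brass 43 px [292.  192.9] c [576.3 -86.4] mid [577.4 -84.4] ang -119.4 len 61.5
side brass 60 px [228.3 246.3] c [552.4 181.9] mid [553.8 182.1] ang -172.7 len 65.6
side brass 81 px [201.2 265.6] c [552.  268.2] mid [549.1 267.8] ang 8.8 len 68.1
side red 16 px [142.8 331.6] c [522.4 454.1] mid [523.  454.1] ang -5.2 len 17.3
```

Call:
{"name": "apply_moves", "arguments": {
  "targets": [
    {"xyz": [28, 27, 0], "turn": 0.1},
    {"xyz": [28, 27, 0], "turn": 0.1},
    {"xyz": [28, 27, 0], "turn": 0.1},
    {"xyz": [28, 27, 0], "turn": 0.1},
    {"xyz": [28, 27, 0], "turn": 0.1},
    {"xyz": [28, 27, 0], "turn": 0.1},
    {"xyz": [28, 27, 0], "turn": 0.1},
    {"xyz": [28, 27, 0], "turn": 0.1}
  ],
  "grip": 1
}}

```text
time_s: 1.87
tcp_pos: [352.5, -289.3, 239.1]
eef_rot: [179.8, 0.2, 61.0]
ft_force: [0.7, -0.0, 0.6]
finger_gap: 85.6
```

Call:
{"name": "apply_moves", "arguments": {
  "targets": [
    {"xyz": [28, 26, -5], "turn": 0},
    {"xyz": [28, 26, -5], "turn": 0},
    {"xyz": [28, 26, -5], "turn": 0},
    {"xyz": [28, 26, -5], "turn": 0},
    {"xyz": [28, 26, -5], "turn": 0},
    {"xyz": [28, 26, -5], "turn": 0},
    {"xyz": [28, 26, -5], "turn": 0},
    {"xyz": [28, 22, -5], "turn": 0}
  ]
}}

```text
time_s: 2.53
tcp_pos: [586.7, -71.6, 200.2]
eef_rot: [179.4, 0.2, 61.4]
ft_force: [-0.0, -0.7, 0.0]
finger_gap: 85.5
```

```bash
cat >> h.py <<'E'
from scipy.spatial.transform import Rotation as R
def wrist(f,s):
    T=np.eye(4); T[:3,:3]=R.from_euler("xyz",s["eef_rot"],degrees=True).as_matrix(); T[:3,3]=s["tcp_pos"]
    f["W"]=T@np.array(f["T_tool_cam"]); return f
def wonz(f,P,z):
    P=np.atleast_2d(P).astype(float); q=np.c_[(P[:,0]-f["cx"])/f["fx"],(P[:,1]-f["cy"])/f["fy"]]; th=np.linalg.norm(q,axis=1)+1e-12
    d=np.c_[q*(np.sin(th)/th)[:,None],np.cos(th)]@f["W"][:3,:3].T; o=f["W"][:3,3]
    return o+d*((z-o[2])/d[:,2])[:,None]
def look(name):
    s=bot.read_state(); f=wrist(bot.grab_frame("wrist"),s); cv2.imwrite(f"pics/{name}.png",f["image"]); return s,f
def report(f,z=35,amin=60):
    for b in blobs(f["image"],(8,110,70),(22,255,255),amin):
        W=wonz(f,b,z)[:,:2]; c,d,a,e=axis(W); m=c+d*(a+e)/2-4*d
        if e-a>25: print("brass",len(b),"px",b.mean(0).round(),"shankmid",m.round(1),"ang",round(np.degrees(np.arctan2(d[1],d[0])),1),"len",round(e-a,1))
    for b in blobs(f["image"],(25,150,120),(35,255,255),amin):
        W=wonz(f,b,4)[:,:2]; print("yellow",W.mean(0).round(1),len(b))
E
python3 - <<'E'
from h import *
s,f=look("w1"); print(s["tcp_pos"],s["eef_rot"],np.round(f["T_tool_cam"],3).tolist(),f["fx"]); report(f)
E
```

```text
[586.70516132 -71.61957472 200.19002852] [179.36317773   0.21481736  61.44824814] [[-0.001, -0.959, -0.284, 72.356], [1.0, -0.001, -0.001, 0.209], [0.0, -0.284, 0.959, -135.599], [0.0, 0.0, 0.0, 1.0]] 297.3186396354542
brass 233 px [103.  10.] shankmid [543.2 182. ] ang -175.3 len 32.8
brass 512 px [254. 194.] shankmid [582.7 -78.7] ang -117.4 len 63.7
yellow [571.5 100.4] 616
```

View pics/w1.png

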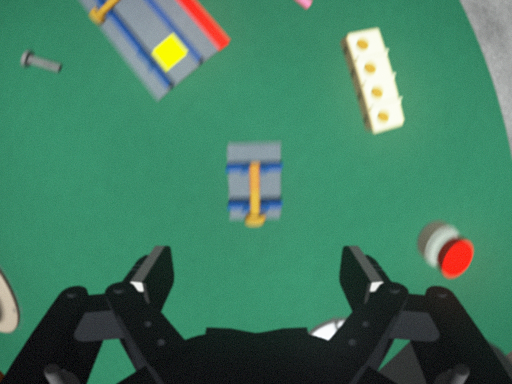

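Call:
{"name": "apply_moves", "arguments": {
  "targets": [
    {"xyz": [-2, -2, -25], "turn": 0.015},
    {"xyz": [-1, -2, -25], "turn": 0},
    {"xyz": [-1, -2, -25], "turn": 0},
    {"xyz": [-1, -2, -20], "turn": 0},
    {"xyz": [0, 0, 0], "turn": 0},
    {"xyz": [0, 0, 0], "turn": 0}
  ]
}}

```text
time_s: 3.08
tcp_pos: [588.9, -70.8, 99.5]
eef_rot: [179.2, -0.0, 63.0]
ft_force: [0.5, 0.0, 1.4]
finger_gap: 85.1
```

```bash
python3 - <<'E'
from h import *
s,f=look("w2"); print(s["tcp_pos"],s["eef_rot"]); report(f)
E
```

```text
[588.93628913 -70.827592    99.52167834] [ 1.79185888e+02 -4.49620625e-02  6.30146938e+01]
brass 960 px [250. 236.] shankmid [578.8 -82.7] ang -117.5 len 68.6
yellow [569.   98.5] 1147
```

View pics/w2.png

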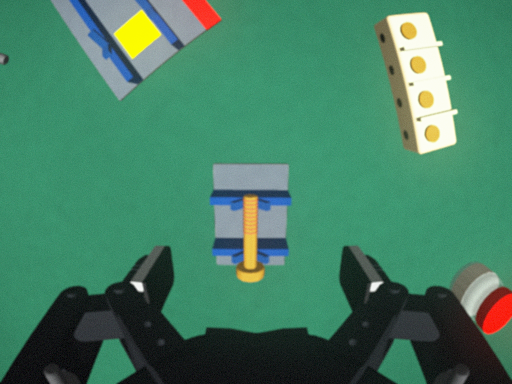

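Call:
{"name": "apply_moves", "arguments": {
  "targets": [
    {"xyz": [-4.5, -5.5, -15], "turn": 0},
    {"xyz": [-4.5, -5.5, -15], "turn": 0},
    {"xyz": [0, 0, 0], "turn": 0},
    {"xyz": [0, 0, 0], "turn": 0}
  ]
}}

```text
time_s: 3.47
tcp_pos: [583.6, -83.0, 75.7]
eef_rot: [178.6, -0.2, 63.0]
ft_force: [0.6, 0.5, 0.5]
finger_gap: 85.1
```

Call:
{"name": "apply_moves", "arguments": {
  "targets": [
    {"xyz": [-2, 0.5, -15], "turn": 0},
    {"xyz": [-1.5, 0.5, -15], "turn": 0},
    {"xyz": [0, 0, -8], "turn": 0},
    {"xyz": [0, 0, -2], "turn": 0}
  ]
}}

```text
time_s: 3.8
tcp_pos: [585.6, -82.7, 42.7]
eef_rot: [177.8, -0.4, 63.0]
ft_force: [-0.0, 0.1, 0.1]
finger_gap: 85.2
```

```bash
python3 - <<'E'
from h import *
s,f=look("w3"); print(s["tcp_pos"],s["eef_rot"],s["joint_vel"].round(1)); report(f)
s,f=look("w3"); print(s["tcp_pos"],s["eef_rot"],s["joint_vel"].round(1)); report(f)
E
```

```text
[585.61934642 -82.69538393  42.74965178] [177.79189915  -0.36475444  62.98785878] [ 0.2  0.7 -0.4  0.1 -1.9  0.2]
brass 1665 px [245. 259.] shankmid [578.7 -83.4] ang -117.6 len 70.8
yellow [564.2  92.9] 765
[585.75782273 -82.6864156   42.92762354] [177.77729631  -0.36770477  62.99258454] [-0.  -0.6 -0.3  0.1  0.7 -0.1]
brass 1687 px [244. 259.] shankmid [578.4 -83.6] ang -117.7 len 71.6
yellow [564.1  93.1] 776
```

View pics/w3.png

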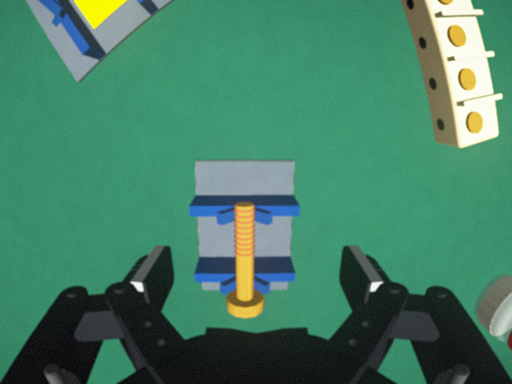

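Call:
{"name": "apply_moves", "arguments": {
  "targets": [
    {"xyz": [-4, 0.3, -3], "turn": 0},
    {"xyz": [-4, 0.3, -3], "turn": 0},
    {"xyz": [0, 0, 0], "turn": 0}
  ]
}}

```text
time_s: 4.15
tcp_pos: [578.8, -82.3, 39.2]
eef_rot: [177.5, -0.4, 63.0]
ft_force: [0.2, -0.8, 0.4]
finger_gap: 85.4
```

Call:
{"name": "apply_moves", "arguments": {
  "targets": [
    {"xyz": [0, 0, -7], "turn": 0},
    {"xyz": [0, 0, -6], "turn": 0},
    {"xyz": [0, 0, -4], "turn": 0},
    {"xyz": [0, 0, -2], "turn": 0},
    {"xyz": [0, 0, 0], "turn": 0}
  ]
}}

```text
time_s: 4.57
tcp_pos: [578.8, -82.4, 18.9]
eef_rot: [177.5, -0.4, 63.0]
ft_force: [0.1, -0.1, -0.4]
finger_gap: 85.4
```

```bash
python3 - <<'E'
from h import *
s,f=look("w4"); print(s["tcp_pos"],s["eef_rot"],s["joint_vel"].round(1)); report(f)
E
```

```text
[578.7780681  -82.37962904  18.86183472] [177.49391539  -0.42702494  63.00049476] [ 0.   0.4  0.1  0.1 -0.1 -0.1]
brass 2154 px [258. 275.] shankmid [579.3 -82.1] ang -117.6 len 67.7
yellow [559.3  86.4] 143
```

Call:
{"name": "apply_moves", "arguments": {
  "targets": [
    {"xyz": [0, 0, 4], "turn": 0},
    {"xyz": [0, 0, 0], "turn": 0}
  ]
}}

```text
time_s: 4.78
tcp_pos: [578.9, -82.4, 23.1]
eef_rot: [177.5, -0.4, 63.0]
ft_force: [0.1, 0.2, -0.3]
finger_gap: 85.8
```

Call:
{"name": "apply_moves", "arguments": {
  "targets": [
    {"xyz": [0, 0, 0], "turn": 0},
    {"xyz": [0, 0, 0], "turn": 0},
    {"xyz": [0, 0, 0], "turn": 0},
    {"xyz": [0, 0, 0], "turn": 0},
    {"xyz": [0, 0, 0], "turn": 0},
    {"xyz": [0, 0, 0], "turn": 0}
  ],
  "grip": 0,
  "grip_force": 40
}}

```text
time_s: 5.28
tcp_pos: [579.6, -82.5, 24.3]
eef_rot: [177.4, -0.4, 63.0]
ft_force: [-0.0, 0.4, 0.1]
finger_gap: 12.1
```

Call:
{"name": "apply_moves", "arguments": {
  "targets": [
    {"xyz": [0, 0, 0], "turn": 0},
    {"xyz": [0, 0, 0], "turn": 0},
    {"xyz": [0, 0, 0], "turn": 0}
  ]
}}

```text
time_s: 5.53
tcp_pos: [579.5, -82.5, 24.4]
eef_rot: [177.4, -0.5, 63.0]
ft_force: [0.1, -0.6, 0.2]
finger_gap: 8.6
```

Call:
{"name": "apply_moves", "arguments": {
  "targets": [
    {"xyz": [0, 0, 4], "turn": 0},
    {"xyz": [0, 0, 8], "turn": 0},
    {"xyz": [0, 0, 15], "turn": 0},
    {"xyz": [0, 0, 15], "turn": 0},
    {"xyz": [0, 0, 15], "turn": 0},
    {"xyz": [0, 0, 10], "turn": 0},
    {"xyz": [0, 0, 0], "turn": 0}
  ]
}}

```text
time_s: 6.12
tcp_pos: [578.4, -82.2, 95.8]
eef_rot: [177.5, -0.4, 63.0]
ft_force: [0.5, -0.2, -0.1]
finger_gap: 8.4
```

```bash
python3 - <<'E'
from h import *
s,f=look("w5"); print(s["tcp_pos"],s["eef_rot"],s["finger_gap"],s["ft_force"]); report(f,s["tcp_pos"][2]+11)
E
```

```text
[578.44675549 -82.24284412  95.79575492] [177.52925386  -0.41981645  63.00608624] 8.428493950241258 [ 0.50458889 -0.16604412 -0.09847811]
brass 1854 px [256. 268.] shankmid [577.4 -83.7] ang -117.0 len 72.6
yellow [568.7  97.8] 1095
```

View pics/w5.png

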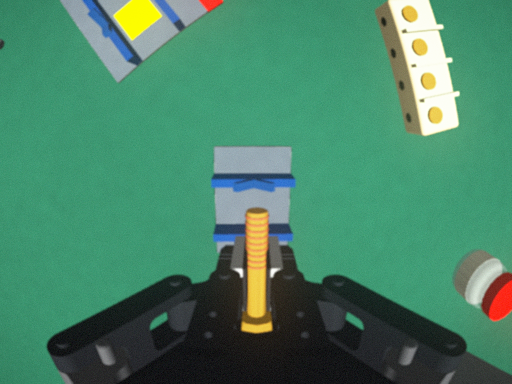

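Call:
{"name": "apply_moves", "arguments": {
  "targets": [
    {"xyz": [-0.5, 10, 2], "turn": 0.12},
    {"xyz": [-0.5, 10, 2], "turn": 0.12},
    {"xyz": [-0.5, 10, 0], "turn": 0.12},
    {"xyz": [-0.5, 10, 0], "turn": 0.12},
    {"xyz": [-0.5, 10, 0], "turn": 0.12},
    {"xyz": [-0.5, 10, 0], "turn": 0.12},
    {"xyz": [-0.5, 10, 0], "turn": 0.12},
    {"xyz": [-0.5, 10, 0], "turn": 0.12}
  ]
}}

```text
time_s: 6.83
tcp_pos: [570.4, -0.4, 93.2]
eef_rot: [178.0, -0.6, 120.0]
ft_force: [0.7, -1.0, -0.5]
finger_gap: 8.5
```

Call:
{"name": "apply_moves", "arguments": {
  "targets": [
    {"xyz": [-0.5, 10, 0], "turn": 0.12},
    {"xyz": [-0.5, 10, 0], "turn": 0.12},
    {"xyz": [-0.5, 10, 0], "turn": 0.12},
    {"xyz": [-0.5, 10, 0], "turn": 0.12},
    {"xyz": [-0.5, 10, 0], "turn": 0.12},
    {"xyz": [-0.5, 10, 0], "turn": 0.12},
    {"xyz": [-0.5, 10, 0], "turn": 0.12},
    {"xyz": [0, 5, 0], "turn": 0.1}
  ]
}}

```text
time_s: 7.5
tcp_pos: [561.6, 79.1, 85.2]
eef_rot: [178.3, -1.3, 176.2]
ft_force: [-0.1, -0.4, 0.2]
finger_gap: 8.6
```

Call:
{"name": "apply_moves", "arguments": {
  "targets": [
    {"xyz": [4, 8, 4], "turn": 0.1},
    {"xyz": [4, 8, 4], "turn": 0.1},
    {"xyz": [2, 3, 0], "turn": 0.03},
    {"xyz": [0, 0, 0], "turn": 0},
    {"xyz": [0, 0, 0], "turn": 0}
  ]
}}

```text
time_s: 7.92
tcp_pos: [568.8, 100.5, 88.4]
eef_rot: [178.3, -1.8, -169.6]
ft_force: [0.4, 0.5, -0.1]
finger_gap: 8.4
```

```bash
python3 - <<'E'
from h import *
s,f=look("w6"); print(s["tcp_pos"],s["eef_rot"],s["finger_gap"],s["ft_force"]); report(f,s["tcp_pos"][2]+11)
ft=bot.grab_frame("top");fs=bot.grab_frame("side")
for b in blobs(f["image"],(0,170,90),(4,255,255),100)+blobs(f["image"],(176,170,90),(180,255,255),100):
    W=wonz(f,b,5)[:,:2]; c,d,a,e=axis(W); print("red",c.round(1),round(np.degrees(np.arctan2(d[1],d[0])),1),round(e-a),len(b))
a=ft["image"][165:265,180:300]; b=fs["image"][150:310,170:320]
cv2.imwrite("pics/m6.png",np.hstack([cv2.resize(f["image"],(480,360)),cv2.resize(b,(320,360),interpolation=cv2.INTER_CUBIC)]))
E
```

```text
[568.7720076  100.47880859  88.42469148] [ 178.259738     -1.78667644 -169.55196919] 8.399451050669196 [ 0.4040529   0.4884851  -0.09821307]
brass 846 px [367. 220.] shankmid [540.4 149.4] ang -168.6 len 44.6
brass 742 px [454. 229.] shankmid [530.1 205.2] ang 7.5 len 46.4
brass 1821 px [256. 270.] shankmid [571.  100.5] ang 10.5 len 71.0
yellow [569.9  94.7] 734
red [604.2 211.5] -81.5 156 1863
red [624.3  75.2] 172.3 14 113
```

View pics/m6.png

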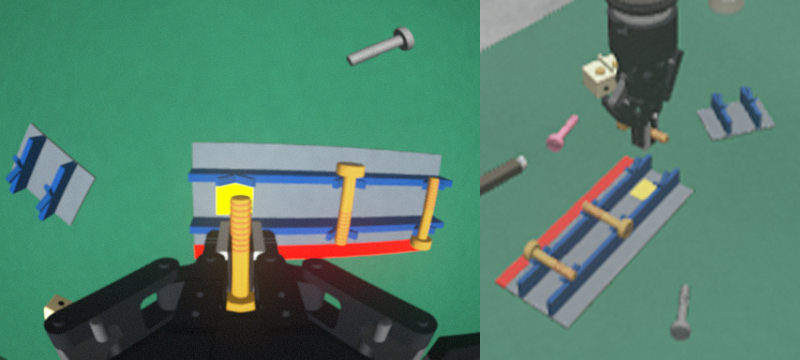

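Call:
{"name": "apply_moves", "arguments": {
  "targets": [
    {"xyz": [1, -1.2, -12], "turn": -0.02},
    {"xyz": [0.5, -1.2, -14], "turn": 0},
    {"xyz": [0, 0, -10], "turn": 0},
    {"xyz": [0, 0, -4], "turn": 0},
    {"xyz": [0, 0, 0], "turn": 0}
  ]
}}

```text
time_s: 8.48
tcp_pos: [570.2, 96.0, 47.5]
eef_rot: [178.3, -1.7, -171.1]
ft_force: [-0.4, 0.3, -0.7]
finger_gap: 8.4
```

Call:
{"name": "apply_moves", "arguments": {
  "targets": [
    {"xyz": [0.2, 1, -6], "turn": 0},
    {"xyz": [0, 0.8, -6], "turn": 0},
    {"xyz": [0, 0, -5], "turn": 0},
    {"xyz": [0, 0, -1], "turn": 0},
    {"xyz": [0, 0, 0], "turn": 0}
  ]
}}

```text
time_s: 8.9
tcp_pos: [571.0, 97.9, 28.7]
eef_rot: [178.3, -1.6, -171.1]
ft_force: [-0.1, -0.7, -0.1]
finger_gap: 8.3
```

```bash
python3 - <<'E'
from h import *
s,f=look("w7"); print(s["tcp_pos"],s["eef_rot"],s["finger_gap"],s["ft_force"]); report(f,s["tcp_pos"][2]+11)
cv2.imwrite("pics/c7.png",f["image"][120:384,100:480])
E
```

```text
[570.96044462  97.88628093  28.70905952] [ 178.29163347   -1.63488975 -171.13145167] 8.323191453168326 [-0.09631831 -0.69037845 -0.14469014]
brass 1488 px [412. 244.] shankmid [556.2 178.8] ang -167.9 len 67.2
brass 1786 px [256. 268.] shankmid [573.   97.9] ang 9.0 len 71.6
brass 795 px [501. 267.] shankmid [553.  260.4] ang 19.8 len 61.8
yellow [569.6  86.9] 145
yellow [565.8 108.8] 142
```

View pics/c7.png

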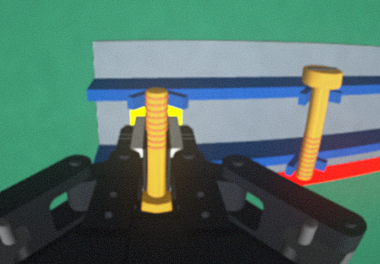

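Call:
{"name": "apply_moves", "arguments": {
  "targets": [
    {"xyz": [0, 0, -2], "turn": 0},
    {"xyz": [0, 0, -1.5], "turn": 0},
    {"xyz": [0, 0, 0], "turn": 0}
  ]
}}

```text
time_s: 9.2
tcp_pos: [571.4, 98.0, 25.7]
eef_rot: [178.3, -1.6, -171.1]
ft_force: [-0.4, 0.4, -1.0]
finger_gap: 8.5
```

Call:
{"name": "apply_moves", "arguments": {
  "targets": [
    {"xyz": [0, 0, -1.5], "turn": 0},
    {"xyz": [0, 0, -0.5], "turn": 0},
    {"xyz": [0, 0, 0], "turn": 0}
  ]
}}

```text
time_s: 9.45
tcp_pos: [571.8, 98.6, 24.9]
eef_rot: [178.3, -1.5, -171.1]
ft_force: [-0.3, 0.3, 0.4]
finger_gap: 8.7
```

Call:
{"name": "apply_moves", "arguments": {
  "targets": [
    {"xyz": [0, 0, 0], "turn": 0},
    {"xyz": [0, 0, 0], "turn": 0},
    {"xyz": [0, 0, 0], "turn": 0},
    {"xyz": [0, 0, 0], "turn": 0},
    {"xyz": [0, 0, 0], "turn": 0}
  ],
  "grip": 0.6
}}

```text
time_s: 9.87
tcp_pos: [572.2, 98.2, 24.8]
eef_rot: [178.3, -1.4, -171.1]
ft_force: [-0.6, 0.1, 0.1]
finger_gap: 51.0
```

Call:
{"name": "apply_moves", "arguments": {
  "targets": [
    {"xyz": [0, 0, 10], "turn": 0},
    {"xyz": [0, 0, 20], "turn": 0},
    {"xyz": [0, 0, 30], "turn": 0},
    {"xyz": [0, 0, 30], "turn": 0},
    {"xyz": [0, 0, 15], "turn": 0}
  ]
}}

```text
time_s: 10.28
tcp_pos: [568.5, 97.9, 131.2]
eef_rot: [178.2, -2.0, -171.1]
ft_force: [1.2, -0.4, -0.1]
finger_gap: 51.1
```

```bash
python3 - <<'E'
from h import *
s,f=look("w8"); print(s["tcp_pos"],s["eef_rot"],s["finger_gap"]); report(f)
for n in("top","side"):
    g=bot.grab_frame(n); cv2.imwrite(f"pics/{n}8.png",g["image"])
    for b in blobs(g["image"],(8,110,90),(22,255,255),25):
        W=np.array([onz(g,p,35)[:2] for p in b]); c,d,a,e=axis(W); print(n,len(b),(c+d*((a+e)/2-4)).round(1),round(np.degrees(np.arctan2(d[1],d[0])),1),round(e-a,1))
cv2.imwrite("pics/c8.png",np.hstack([cv2.resize(f["image"],(480,360)),cv2.resize(g["image"][150:310,170:320],(320,360),interpolation=cv2.INTER_CUBIC)]))
E
```

```text
[568.45360205  97.85021374 131.1649607 ] [ 178.23204089   -2.03118926 -171.13882556] 51.13581134734174
brass 602 px [352. 203.] shankmid [557.8 182.8] ang -169.4 len 65.4
brass 396 px [253. 192.] shankmid [561.6  97. ] ang -170.6 len 29.3
brass 605 px [432. 212.] shankmid [546.6 268.4] ang 8.5 len 71.2
brass 349 px [253. 240.] shankmid [590.  101.5] ang 7.7 len 37.5
yellow [573.2  89. ] 306
yellow [570.5 108.8] 270
top 742 [676.1 660.3] 3.0 97.6
top 32 [598.4 674.7] -90.5 97.8
top 63 [543.2 265.9] 8.7 61.7
top 66 [481.5 654.6] 89.0 121.2
top 841 [395.8 660.5] 0.6 94.0
top 463 [268.  745.3] 176.3 353.6
top 66 [358.2 839.4] 87.0 81.9
top 1370 [219.5 833.2] 1.5 223.4
side 46 [571.2 100. ] 10.3 64.3
side 39 [549.6 183.9] 2.3 66.5
side 57 [543.8 267.5] 7.2 65.5
side 121 [673.4 631.6] 141.0 94.5
```

View pics/c8.png

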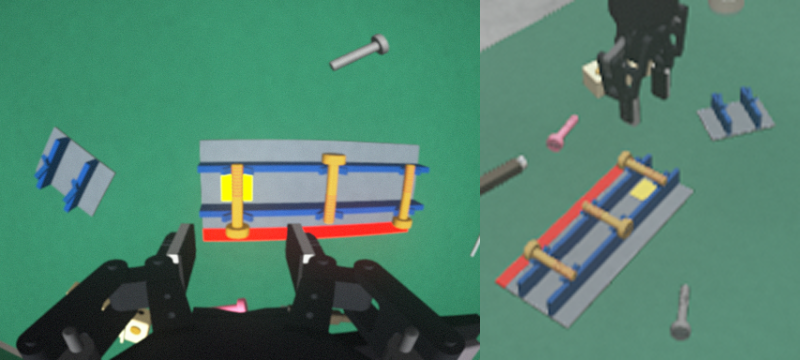

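```bash
python3 - <<'E'
from h import *
def tri(f1,p1,f2,p2):
    (o1,d1),(o2,d2)=ray(f1,p1),ray(f2,p2); A=np.c_[d1,-d2]; t=np.linalg.lstsq(A,o2-o1,rcond=None)[0]
    a,b=o1+t[0]*d1,o2+t[1]*d2; return ((a+b)/2).round(1),round(np.linalg.norm(a-b),1)
ft=bot.grab_frame("top");fs=bot.grab_frame("side")
ft["image"]=cv2.imread("pics/top.png");fs["image"]=cv2.imread("pics/side.png")
for n,f,(x0,x1,y0,y1) in(("t",ft,(385,440,180,235)),("s",fs,(320,375,98,178))):
    c=f["image"][y0:y1,x0:x1]
    for b in blobs(c,(0,120,80),(6,255,255),3): print(n,"red",(b.mean(0)+[x0,y0]).round(1),len(b),onz(f,b.mean(0)+[x0,y0],96).round(1))
    for b in blobs(c,(0,0,190),(180,40,255),40):
        p=b+[x0,y0]; print(n,"white",p.min(0),p.max(0),p.mean(0).round(1),len(b))
a=cv2.resize(ft["image"][180:235,385:440],(400,400),interpolation=cv2.INTER_CUBIC)
b=cv2.resize(fs["image"][98:178,320:375],(275,400),interpolation=cv2.INTER_CUBIC)
cv2.imwrite("pics/mag.png",np.hstack([a,b]))
E
```

```text
t red [396.1 202.7] 18 [ 583.8 -309.9   96. ]
t white [391. 189.] [431. 229.] [408.1 212. ] 791
s red [339.1 144.3] 18 [ 580.3 -306.5   96. ]
s white [338. 152.] [368. 170.] [352.1 161.8] 436
```

View pics/mag.png

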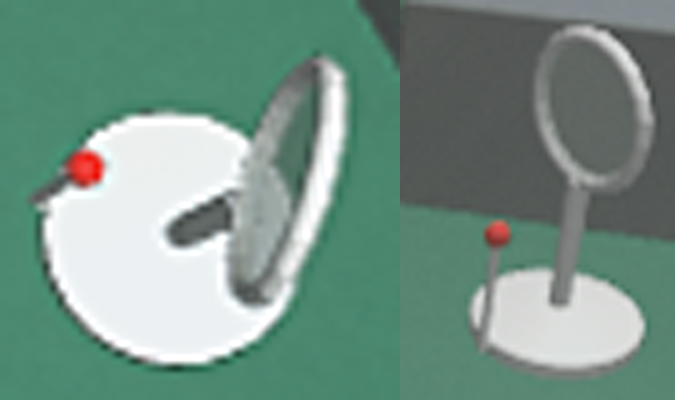

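```bash
cat > mag.py <<'E'
from h import *
from scipy.optimize import least_squares
ft=bot.grab_frame("top");fs=bot.grab_frame("side")
t=np.linspace(0,2*np.pi,181)
T=lambda x,y:np.array([385+x*55/400-.5,180+y*55/400-.5]); S=lambda x,y:np.array([320+(x-400)/5-.5,98+y/5-.5])
def bb(f,P):
    q=np.array([proj(f,p) for p in P]); return np.r_[q.min(0),q.max(0)]
lt=np.r_[T(230,57),T(347,305)]; ls=np.r_[S(535,25),S(653,191)]
def res(v,full=False):
    x,y,th=v[:3]; ex=np.array([np.cos(th),np.sin(th),0]); ey=np.array([-ex[1],ex[0],0]); c=np.array([x,y,0])
    ring=[c+[0,0,160]+a*ex+51*(np.cos(k)*ey+np.sin(k)*np.array([0,0,1])) for k in t[::4] for a in(-5,5)]
    base=[c+[0,0,z]+55*(np.cos(k)*ex+np.sin(k)*ey) for k in t[::4] for z in (0,8)]
    ball=c+60*ex+[0,0,95]; foot=c+60*ex
    bt=bb(ft,base); 
    parts=dict(lt=bb(ft,ring)-lt,ls=bb(fs,ring)-ls,bt=(bt-np.r_[T(42,110),T(302,367)])[[0,1,3]],
      bs=(bb(fs,base)-np.r_[S(470,267),S(646,375)]),ball=np.r_[proj(ft,ball)-[396.1,202.7],proj(fs,ball)-[339.1,144.3]],foot=np.r_[proj(ft,foot)-T(37,203),proj(fs,foot)-S(485,350)])
    return parts if full else np.concatenate(list(parts.values()))
r=least_squares(res,[590,-370,1.5],loss="soft_l1"); print(r.x[:2],np.degrees(r.x[2]),r.cost)
for k,p in res(r.x,True).items(): print(k,p.round(1))
x,y,th=r.x; print("focus",x+60*np.cos(th),y+60*np.sin(th))
E
python3 mag.py
```

```text
[ 567.9833297 -371.3731508] 74.06111941538144 5.3986768229297555
lt [-0.3 -0.8  1.2  1.1]
ls [-1.3 -0.2  0.7  0.7]
bt [0.2 0.3 0. ]
bs [-0.3  1.1 -0.6  0.7]
ball [ 1.2 -0.1  0.2 -1.1]
foot [-0.2  0.  -0.8  1.2]
focus 584.4600369588273 -313.67983993957426
```

Call:
{"name": "apply_moves", "arguments": {
  "targets": [
    {"xyz": [0, 3, 0], "turn": -0.12},
    {"xyz": [0, 3, 0], "turn": -0.12},
    {"xyz": [0, 3, 0], "turn": -0.12},
    {"xyz": [0, 3, 0], "turn": -0.12},
    {"xyz": [0, 3, 0], "turn": -0.12},
    {"xyz": [0, 3, 0], "turn": -0.12},
    {"xyz": [0, 3, 0], "turn": -0.12},
    {"xyz": [0, 3, 0], "turn": -0.12}
  ],
  "grip": 1
}}

```text
time_s: 11.3
tcp_pos: [561.8, 121.9, 115.5]
eef_rot: [178.7, -3.4, 131.8]
ft_force: [-0.4, 0.6, 0.3]
finger_gap: 85.6
```

Call:
{"name": "apply_moves", "arguments": {
  "targets": [
    {"xyz": [0, 3, 0], "turn": -0.12},
    {"xyz": [0, 3, 0], "turn": -0.12},
    {"xyz": [0, 3, 0], "turn": -0.12},
    {"xyz": [0, 3, 0], "turn": -0.12},
    {"xyz": [0, 3, 0], "turn": -0.12},
    {"xyz": [0, 3, 0], "turn": -0.12},
    {"xyz": [0, 3, 0], "turn": -0.12},
    {"xyz": [0, 3, 0], "turn": -0.12}
  ]
}}

```text
time_s: 11.97
tcp_pos: [556.4, 146.2, 104.6]
eef_rot: [179.8, -3.5, 74.4]
ft_force: [0.2, -0.3, 0.2]
finger_gap: 85.4
```

Call:
{"name": "apply_moves", "arguments": {
  "targets": [
    {"xyz": [0, 3, 0], "turn": -0.12},
    {"xyz": [0, 3, 0], "turn": -0.12},
    {"xyz": [0, 3, 0], "turn": -0.12},
    {"xyz": [0, 3, 0], "turn": -0.12},
    {"xyz": [0, 3, 0], "turn": -0.12},
    {"xyz": [0, 3, 0], "turn": -0.12},
    {"xyz": [0, 3, 0], "turn": -0.12},
    {"xyz": [0, 3, 0], "turn": -0.12}
  ]
}}

```text
time_s: 12.63
tcp_pos: [550.6, 170.3, 93.9]
eef_rot: [-179.6, -2.6, 17.1]
ft_force: [0.6, 0.1, -0.1]
finger_gap: 85.5
```

Call:
{"name": "apply_moves", "arguments": {
  "targets": [
    {"xyz": [3, 5, 0], "turn": -0.07},
    {"xyz": [3, 5, 0], "turn": -0.06},
    {"xyz": [1, 2, 0], "turn": 0},
    {"xyz": [0, 0, 0], "turn": 0},
    {"xyz": [0, 0, 0], "turn": 0}
  ]
}}

```text
time_s: 13.05
tcp_pos: [554.4, 182.8, 88.1]
eef_rot: [-179.6, -2.0, 9.2]
ft_force: [-0.1, -0.4, 0.3]
finger_gap: 85.5
```

```bash
python3 - <<'E'
from h import *
s,f=look("w9"); print(s["tcp_pos"],s["eef_rot"],s["joint_positions"].round(1)); report(f)
E
```

```text
[554.39165499 182.81233232  88.05228843] [-179.57102585   -1.97952824    9.18193797] [10.5 33.5 90.6  0.5 53.9 91.1]
brass 1082 px [139. 210.] shankmid [541.3 266.2] ang 7.9 len 66.8
brass 961 px [378. 212.] shankmid [568.5  97.6] ang 10.2 len 67.3
brass 1163 px [258. 227.] shankmid [554.1 181.8] ang -171.3 len 68.0
yellow [566.7 100.8] 821
```

Call:
{"name": "apply_moves", "arguments": {
  "targets": [
    {"xyz": [0.5, 0, -14], "turn": 0},
    {"xyz": [0, 0, -14], "turn": 0},
    {"xyz": [0, 0, -10], "turn": 0},
    {"xyz": [0, 0, -4], "turn": 0},
    {"xyz": [0, 0, 0], "turn": 0}
  ]
}}

```text
time_s: 13.52
tcp_pos: [554.7, 181.5, 44.5]
eef_rot: [-179.6, -2.0, 9.4]
ft_force: [-0.1, 0.9, -0.2]
finger_gap: 85.1
```

Call:
{"name": "apply_moves", "arguments": {
  "targets": [
    {"xyz": [1, 0.3, -8], "turn": -0.008},
    {"xyz": [0.5, 0.2, -7], "turn": 0},
    {"xyz": [0, 0, -4], "turn": 0},
    {"xyz": [0, 0, -1], "turn": 0},
    {"xyz": [0, 0, 0], "turn": 0}
  ]
}}

```text
time_s: 13.93
tcp_pos: [557.0, 181.8, 23.5]
eef_rot: [-179.6, -2.1, 8.9]
ft_force: [-0.5, 0.2, -1.2]
finger_gap: 85.6
```

```bash
python3 - <<'E'
from h import *
s,f=look("w10"); print(s["tcp_pos"],s["eef_rot"],s["joint_positions"].round(1)); report(f)
E
```

```text
[557.04554052 181.83989906  23.47562202] [-179.57971271   -2.07932442    8.92753852] [10.4 38.9 93.   0.5 46.  91.1]
brass 1458 px [420. 238.] shankmid [574.2  98.6] ang 11.7 len 59.5
brass 1452 px [ 93. 240.] shankmid [547.3 266.8] ang 5.1 len 59.0
brass 2189 px [256. 276.] shankmid [554.4 181.7] ang -171.2 len 68.1
yellow [565.6  97.9] 1345
```

Call:
{"name": "apply_moves", "arguments": {
  "targets": [
    {"xyz": [0, 0, 0], "turn": 0},
    {"xyz": [0, 0, 0], "turn": 0},
    {"xyz": [0, 0, 0], "turn": 0},
    {"xyz": [0, 0, 0], "turn": 0},
    {"xyz": [0, 0, 0], "turn": 0},
    {"xyz": [0, 0, 0], "turn": 0},
    {"xyz": [0, 0, 0], "turn": 0},
    {"xyz": [0, 0, 0], "turn": 0}
  ],
  "grip": 0,
  "grip_force": 40
}}

```text
time_s: 14.65
tcp_pos: [557.8, 182.3, 25.2]
eef_rot: [-179.6, -2.2, 8.9]
ft_force: [0.2, -0.1, -1.0]
finger_gap: 8.3
```

Call:
{"name": "apply_moves", "arguments": {
  "targets": [
    {"xyz": [0, 0, 0], "turn": 0},
    {"xyz": [0, 0, 0], "turn": 0}
  ]
}}

```text
time_s: 14.82
tcp_pos: [557.8, 182.3, 25.2]
eef_rot: [-179.6, -2.2, 8.9]
ft_force: [0.2, 1.2, -0.5]
finger_gap: 8.6
```

Call:
{"name": "apply_moves", "arguments": {
  "targets": [
    {"xyz": [0, 0, 5], "turn": 0},
    {"xyz": [0, 0, 12], "turn": 0},
    {"xyz": [0, 0, 20], "turn": 0},
    {"xyz": [0, 0, 20], "turn": 0},
    {"xyz": [0, 0, 20], "turn": 0},
    {"xyz": [0, 0, 20], "turn": 0},
    {"xyz": [0, 0, 20], "turn": 0},
    {"xyz": [2, -10, 20], "turn": 0}
  ]
}}

```text
time_s: 15.48
tcp_pos: [554.8, 172.0, 163.9]
eef_rot: [-179.6, -1.5, 9.0]
ft_force: [-0.1, 0.9, -0.9]
finger_gap: 8.4
```

Call:
{"name": "apply_moves", "arguments": {
  "targets": [
    {"xyz": [4, -22, 4], "turn": 0.07},
    {"xyz": [4, -22, 4], "turn": 0.07},
    {"xyz": [4, -22, 4], "turn": 0.07},
    {"xyz": [4, -22, 4], "turn": 0.07},
    {"xyz": [4, -22, 4], "turn": 0.07},
    {"xyz": [4, -22, 4], "turn": 0.07},
    {"xyz": [4, -22, 4], "turn": 0.07},
    {"xyz": [4, -22, 4], "turn": 0.07}
  ]
}}

```text
time_s: 16.15
tcp_pos: [587.9, -7.9, 206.4]
eef_rot: [-179.7, -2.1, 42.9]
ft_force: [0.3, 0.4, 0.3]
finger_gap: 8.4
```

Call:
{"name": "apply_moves", "arguments": {
  "targets": [
    {"xyz": [4, -25, -1], "turn": 0.07},
    {"xyz": [4, -25, -1], "turn": 0.07},
    {"xyz": [4, -25, -1], "turn": 0.07},
    {"xyz": [4, -25, -1], "turn": 0.07},
    {"xyz": [4, -25, -1], "turn": 0.07},
    {"xyz": [4, -25, -1], "turn": 0.07},
    {"xyz": [4, -20, -1], "turn": 0.07},
    {"xyz": [2, -10, 0], "turn": 0.05}
  ]
}}

```text
time_s: 16.82
tcp_pos: [617.5, -199.9, 203.1]
eef_rot: [-179.9, -2.1, 75.4]
ft_force: [-0.3, 0.8, -1.4]
finger_gap: 8.1
```

Call:
{"name": "apply_moves", "arguments": {
  "targets": [
    {"xyz": [0, 0, 0], "turn": 0},
    {"xyz": [0, 0, 0], "turn": 0}
  ]
}}

```text
time_s: 16.98
tcp_pos: [617.0, -202.9, 202.7]
eef_rot: [-179.8, -2.1, 75.2]
ft_force: [0.9, -0.7, -1.0]
finger_gap: 8.3
```

```bash
cat > chk.py <<'E'
import sys
from h import *
n=sys.argv[1]
s,f=look("w"+n); print(s["tcp_pos"],s["eef_rot"],s["finger_gap"],s["ft_force"]); report(f,s["tcp_pos"][2]+10)
for b in blobs(f["image"],(0,150,80),(6,255,255),12): print("red",b.mean(0).round(1),len(b),wonz(f,b.mean(0),95).round(1))
fr=[]
for k in("top","side"):
    g=bot.grab_frame(k); cv2.imwrite(f"pics/{k}{n}.png",g["image"]); fr.append(g)
    c=g["image"]
    for lo,hi,nm in(((8,110,80),(22,255,255),"brass"),((0,140,70),(6,255,255),"red")):
        for b in blobs(c,lo,hi,5):
            W=np.array([onz(g,p,s["tcp_pos"][2]+10 if nm=="brass" else 95)[:2] for p in b])
            if np.hypot(*(W.mean(0)-s["tcp_pos"][:2]))<160:
                cc,d,a,e=axis(W); print(k,nm,len(b),b.mean(0).round(1),W.mean(0).round(1),round(np.degrees(np.arctan2(d[1],d[0])),1),round(e-a,1))
A=cv2.resize(fr[0]["image"][165:235,350:440],(400,300),interpolation=cv2.INTER_CUBIC)
B=cv2.resize(fr[1]["image"][90:180,270:390],(400,300),interpolation=cv2.INTER_CUBIC)
cv2.imwrite(f"pics/c{n}.png",np.hstack([np.vstack([A,B]),cv2.resize(f["image"],(400,600))[:, :]]) if 0 else np.vstack([np.hstack([A,B]),np.hstack([cv2.resize(f["image"],(400,300)),np.zeros((300,400,3),np.uint8)])]))
E
python3 chk.py 11
```

```text
[ 617.04323918 -202.89645563  202.66420978] [-179.82187552   -2.11020376   75.21076261] 8.33842876498808 [ 0.85734449 -0.72546829 -0.98405306]
brass 1869 px [256. 275.] shankmid [ 616.2 -206.7] ang -104.6 len 68.4
red [403.5 219.5] 1568 [[ 747.7 -255.2   95. ]]
top red 16 [396.2 202.6] [ 584.5 -310.6] -117.6 12.9
side brass 19 [321.5 114.9] [ 606.8 -235.7] 107.9 26.2
side brass 14 [306.7 119.1] [ 621.6 -187.9] 91.4 21.3
side red 120 [285.6 136.4] [ 728.6 -230. ] -49.4 56.0
side red 16 [339.  144.5] [ 580.7 -306.7] -60.5 18.8
```

View pics/c11.png

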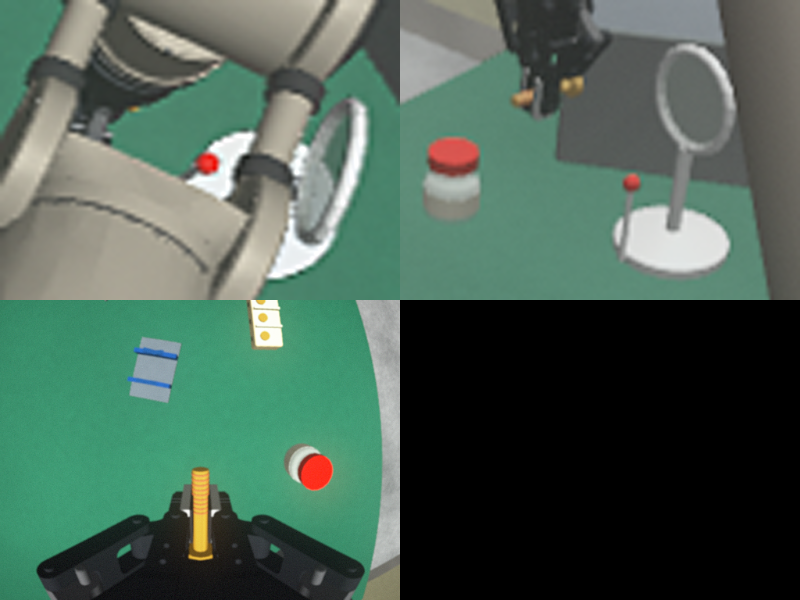

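```bash
sed -i 's/\[0,0,95\]/[0,0,92]/' mag.py; python3 mag.py; python3 - <<'E'
from h import *
fs=bot.grab_frame("side"); im=fs["image"]; s=bot.read_state(); print(s["tcp_pos"])
# predicted vs seen screw in side view
th=np.radians(75.2); d=-np.array([np.cos(th),np.sin(th),0]); m=s["tcp_pos"]+[0,0,9.8]
for q in(-28,0,32,36): print(q,proj(fs,m+q*d).round(1))
b=[p for p in blobs(im,(5,90,60),(24,255,255),5) if 295<p[:,0].mean()<330 and 105<p[:,1].mean()<125]
for p in b: print(p.min(0),p.max(0),p.mean(0).round(1),len(p))
E
```

```text
[ 567.98952729 -371.60464278] 73.73643215871554 4.674396777951717
lt [-0.3 -0.8  1.3  1.1]
ls [-1.2 -0.3  0.7  0.6]
bt [0.3 0.3 0. ]
bs [-0.2  1.1 -0.5  0.7]
ball [ 1.  -0.1  0.1 -0.4]
foot [-0.1 -0.1 -0.8  1.1]
focus 584.7929082546674 -314.0056289974715
[ 617.38160339 -201.48493599  203.14169751]
-28 [302.8 120.3]
0 [311.  117.8]
32 [320.2 115. ]
36 [321.3 114.6]
[318. 113.] [324. 118.] [321.1 115.3] 31
[304. 117.] [309. 121.] [306.4 118.9] 20
```

Call:
{"name": "apply_moves", "arguments": {
  "targets": [
    {"xyz": [-4, -11, -8], "turn": -0.01},
    {"xyz": [-4, -11, -8], "turn": 0},
    {"xyz": [-4, -11, -8], "turn": 0},
    {"xyz": [-4, -11, -8], "turn": 0},
    {"xyz": [-3, -10, -8], "turn": 0},
    {"xyz": [-2, -6, -4], "turn": 0},
    {"xyz": [0, 0, 0], "turn": 0},
    {"xyz": [0, 0, 0], "turn": 0}
  ]
}}

```text
time_s: 17.95
tcp_pos: [592.2, -267.6, 152.8]
eef_rot: [-179.7, -2.1, 74.7]
ft_force: [0.7, 0.7, -1.4]
finger_gap: 8.5
```

Call:
{"name": "apply_moves", "arguments": {
  "targets": [
    {"xyz": [1, -4, -1], "turn": 0},
    {"xyz": [1, -3, -1], "turn": 0},
    {"xyz": [0, -1, 0], "turn": 0},
    {"xyz": [0, 0, 0], "turn": 0},
    {"xyz": [0, 0, 0], "turn": 0}
  ]
}}

```text
time_s: 18.37
tcp_pos: [595.5, -275.8, 151.7]
eef_rot: [-179.8, -2.1, 74.7]
ft_force: [-0.2, 0.7, -0.5]
finger_gap: 8.6
```

```bash
python3 chk.py 12; python3 - <<'E'
from h import *
ft=bot.grab_frame("top");fs=bot.grab_frame("side"); s=bot.read_state(); print(s["tcp_pos"],s["eef_rot"])
th=np.radians(s["eef_rot"][2]); d=-np.array([np.cos(th),np.sin(th),0]); m=s["tcp_pos"]+[0,0,9.8]
for q in(-28,0,32,36): print(q,proj(fs,m+q*d).round(1),proj(ft,m+q*d).round(1))
for p in blobs(fs["image"],(5,90,60),(24,255,255),5):
    if 300<p[:,0].mean()<350: print(p.min(0),p.max(0),p.mean(0).round(1),len(p))
a=fs["image"][85:185,290:390]; b=ft["image"][170:240,365:435]
cv2.imwrite("pics/fin.png",np.hstack([cv2.resize(a,(400,400),interpolation=cv2.INTER_CUBIC),cv2.resize(b,(400,400),interpolation=cv2.INTER_CUBIC)]))
E
```

```text
[ 595.53139046 -275.84030485  151.68080856] [-179.81945764   -2.13133717   74.74738075] 8.638506119740741 [-0.20449346  0.66045851 -0.46707234]
brass 1862 px [256. 275.] shankmid [ 594.7 -279.6] ang -105.1 len 68.4
red [439.2 152.9] 2324 [[ 741.4 -261.7   95. ]]
top brass 10 [382.8 193. ] [ 601.  -256.4] -85.5 8.8
top red 196 [377.8 147.1] [ 754.6 -263.8] -56.0 49.2
side brass 14 [340.9 124.7] [ 583.9 -307.3] 100.9 21.4
side brass 13 [327.2 128.5] [ 599.6 -261.3] 98.8 27.5
side red 120 [285.6 136.4] [ 728.5 -230.1] -48.9 55.8
side red 16 [339.  144.5] [ 580.7 -306.7] -60.5 18.8
[ 595.29735179 -275.7993783   151.55686649] [-179.79758312   -2.13320433   74.74481424]
-28 [323.8 129.7] [380.  192.4]
0 [331.4 127.3] [389.8 195. ]
32 [340.  124.5] [401.  197.9]
36 [341.  124.2] [402.4 198.3]
[338. 123.] [343. 127.] [340.8 124.9] 22
[324. 126.] [329. 130.] [327.  128.4] 20
```

View pics/fin.png

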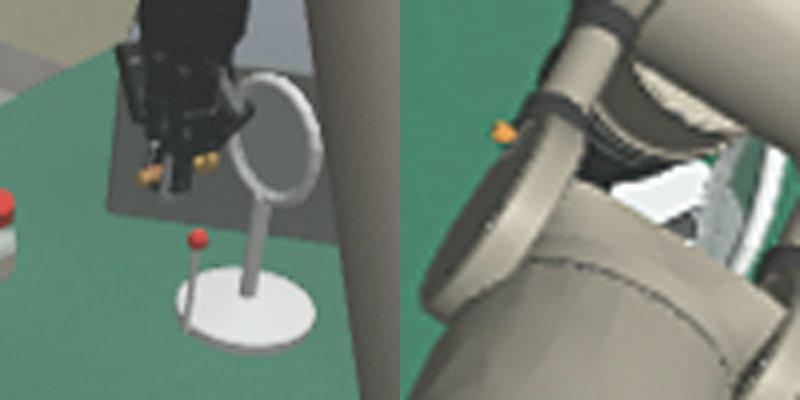

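Call:
{"name": "apply_moves", "arguments": {
  "targets": [
    {"xyz": [-1, 0, -1.3], "turn": 0},
    {"xyz": [0, 0, 0], "turn": 0},
    {"xyz": [0, 0, 0], "turn": 0},
    {"xyz": [0, 0, 0], "turn": 0}
  ]
}}

```text
time_s: 18.95
tcp_pos: [594.2, -275.5, 150.2]
eef_rot: [-179.8, -2.1, 74.8]
ft_force: [-0.2, -0.7, -1.8]
finger_gap: 8.5
```

```bash
python3 - <<'E'
from h import *
fs=bot.grab_frame("side"); s=bot.read_state(); print(s["tcp_pos"],s["eef_rot"],s["finger_gap"],s["joint_vel"].round(2))
print("focus px",proj(fs,[584.3,-312.3,160]))
for p in blobs(fs["image"],(5,90,60),(24,255,255),5):
    if 170<p[:,0].mean()<350: print(p.min(0),p.max(0),p.mean(0).round(1),len(p))
E
```

```text
[ 594.18573576 -275.47672545  150.25297479] [-179.79878233   -2.13511875   74.76428328] 8.434430619803804 [ 0.04  0.09 -0.1   0.1  -0.12 -0.1 ]
focus px [341.736685   124.55856963]
[338. 124.] [344. 127.] [341.  125.4] 24
[325. 127.] [330. 131.] [327.5 128.8] 19
[283. 131.] [288. 131.] [285.5 131. ] 6
[247. 171.] [249. 172.] [248.2 171.6] 5
[240. 174.] [242. 176.] [241.2 174.8] 6
[232. 177.] [235. 179.] [233.6 178.1] 7
[224. 180.] [227. 182.] [225.8 181.2] 8
[234. 218.] [256. 231.] [244.3 224.3] 92
[190. 257.] [214. 273.] [200.9 264.8] 125
```

```bash
python3 -c "
from rig import bot
print(bot.job_done())"
```

```text
the job is handed in; nothing more can be done
None
```

The job is handed in at about 19 s. The checked screw is back in the tray, and the arm is holding the flagged screw at the focus point.

**Checked screw:** it went from the cradle into the yellow-marked place with its head to the red edge. A picture after release showed it lying in both notches. The side view put its mid point at about (571, 100), against an estimated (571, 98) for the place. The neighbouring screws looked undisturbed.

**Flagged screw:** I lifted it from the middle place and carried it to the magnifier, head towards the lens. The last reading was TCP (594.2, -275.5, 150.3), yaw 74.8° and finger gap 8.4 mm, with the arm at rest.
- **Head face:** I estimate it at about (584, -312, 160), with the estimated focus at (584, -312, 160). In the side view the middle of the head was within 1 px of the focus pixel.
- **Level:** the tool drifted to a tilt of about 2° in the moves. It was the same within 0.1° when it gripped the screw in the tray, so the screw should be level.

**What disagreed:**
- **Focus position:** the red ball alone and a fit to the whole magnifier differed by about 3 mm along the lens axis, and I aimed between them.
- **Screw in the grip:** its position along the shank is sure only to about 2 mm.
- **Final view:** the arm hid the head from the top camera, so the last check rests on the side camera and the measured arm pose.

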